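Hang the weighing pan on the bench scale and tare it

TASK

The switch springs in the jar are to be weighed next. Hang the empty weighing pan by its wire handle on the load hook of the bench scale so that it hangs free, then turn the tare knob on top of the scale until the green zero mark of the dial stands right behind the tip of the red pointer. Leave the jar, the wooden tray, the battery and the switch tester where they stand.

Things in the scene. Friction and masses are not known exactly. Their poses are not given: they have to be found in the camera images.
- pan: Empty open aluminium weighing pan, 70 (x) x 112 (y) x 30 mm high, walls 3 mm, with a fixed upright wire bail as its handle, 6 mm round steel in the pan's y-z plane: posts at y = -58 and 58 mm, level bar on top (see bail_mid). Origin at the centre of its underside, z up. Looks the same after half a turn. About 0.12 kg (0.08 to 0.17).
- bail_mid (a point): Middle of the bail, on the axis of its wire, 77 mm above the pan's origin; axes as the pan's. Here the bar has a 5 mm high kink (y = -12 to 12 mm) that centres it on a hook. Beside it the bar is straight and level along y, its axis 72 mm above the pan's origin, from y = 12 to 46 and -12 to -46 mm: the places to grip, closing across x.
- scale: Spring scale, fixed. Grey foot plate 12 mm high, x -70 to 100, y -75 to 75 mm; dark 18 mm column at x = 70; on it a white drum 96 mm across, axis along x at z = 270, from x = -4 (dial face) to 42 mm. Origin on the desk below the hook's seat; dial and hook opening face the scale's -x. The drum leaves no room for a gripper straight above the hook: come leaning, from the dial side.
- hook_seat (a point): Where the axis of a 6 mm bar lying in the load hook along the scale's y rests (bail_mid belongs here): 109 mm above the desk unloaded, 5 to 11 mm lower with the pan; the drum is 113 mm above it. Axes as the scale's. Yellow hook of 5 mm wire, a J in the x-z plane, 12 mm wide inside; its tip is 12.5 mm to -x of the seat, top 14 mm above it; straight shank at x = 8.5 mm up to the drum.
- hook (a joint): How far the load hook has sunk, m: 0 unloaded, 0.020 at its stop; spring 150 N/m. It turns the pointer clockwise (seen from the front) by 0.1 rad for each mm.
- pointer_tip (a point): Tip of the red pointer, on the front of the dial, 31 mm from the dial's centre; at the top (12 o'clock) with no load.
- zero_mark (a point): Middle of the green zero mark (6 x 13 mm) on the white dial card, 31 mm from the dial's centre and in the same plane as pointer_tip; the card turns with the tare knob.
- knob_top (a point): Centre of the top face of the black knurled tare knob on top of the drum: 28 mm across, 19 mm high, upright axis, top 345 mm above the desk; 8 mm of free height between the knob's underside and the drum's top.
- tare_knob (a joint): Turn of the tare knob, rad, positive clockwise seen from above, range -1.0 to 2.4; stays where it is left. The dial card turns by the same angle, clockwise seen from the front for positive: at 0 the zero mark is at the top.
- parts_jar: Bystander: clear screw-top jar with small springs and a black lid, 50 mm across, 48 mm high; origin at the centre of its underside.
- wood_tray: Bystander: small wooden tray 82 x 86 x 20 mm; origin at the centre of its underside.
- battery: Bystander: green AA battery standing on end, 14 mm across, 50 mm high; origin at the centre of its underside.
- switch_tester: Bystander: block with nine coloured key caps, 59 x 59 x 22 mm; origin at the centre of its underside.

How it is judged:
By the outcome, as a careful person would: the job done as asked, in the order asked, and still so for the second after the job is handed in, with the robot touching nothing.
It also fails if it takes over 58 s, if anything falls off the work surface, if the arm or the gripper's body presses on something with over 40 N, if the wrist force passes 120 N, or if a joint passes its speed limit or range.

ROBOT

A 6-joint arm with a two-finger parallel gripper is mounted at the origin on a cart in front of the work surface, level with it; the furniture and walls round the work are solid. World frame = base frame: x ahead of the robot, y to its left, z up, the work surface at z = 0. Lengths are in m, angles in degrees, forces in N, time in s.
With the tool pointing down it reaches from about 0.25 to 0.725 m from the base axis. Payload 9.7 kg.
Tool frame: the origin (TCP) lies midway between the tips of the shut fingers; the grasp point (between the pads) lies 19 mm behind it; z points along the fingers, y is the line along which they close (so a half turn about z gives the same grasp; the last joint's range is limited). The gripper opens to 85 mm and grips with 20 to 120 N. Pads are 22 mm wide; open, the fingers measure 114 mm over their backs; the gripper's body (76 mm by 85 mm) begins 54 mm behind the grasp point. The pads swing forward as they close: fully open they stand 13 mm farther back than shut.
Start: joints at [-71.276, 4.979, 10.078, 95.1, 0, 90], TCP at [0.177, -0.521, 0.199] pointing down, gripper open.
Joint ranges: [-179.16, 179.16], [-48.56, 103.87], [-65.8, 70.77], [-126.05, 130.52], [-82.76, 87.17], [-180, 180]. Speed limits (degrees/s): [127.2, 127.2, 147.25, 180, 180, 180].

INTERFACE

Orientations are given as [roll, pitch, yaw] about the fixed x, y, z axes, in that order (R = Rz(yaw) Ry(pitch) Rx(roll)).
In Python, from workcell import readout, imaging, bot, spotter gives the robot as it stands.
- The arm moves only by the shell command python3 -m jog 'ROWS' [FORCE]. ROWS is JSON, a list of rows, each an object with "rotation": the turn, a rotation vector about the world's x, y, z in degrees, a list of three; "translation": the shift along the world's x, y, z in mm, a list of three; "grip": the finger opening in mm, from 0 to 85.4. In form: [{"rotation": [wx, wy, wz], "translation": [dx, dy, dz], "grip": grip}, ...]. A call has 1 to 20 rows; each row is the pose to reach, as a shift and turn from the pose commanded when the call began; what a row does not reach only later rows make up. A row lasts 1/10 s, in which the tool goes at most 50 mm and 8.59 degrees, less where a joint would pass 70% of its speed; a pose out of reach is approached as far as the arm can. A call with a gripper value outside its range is refused whole. The fingers move at their own pace and stop on an object; FORCE is the grip in N (left out, the last holds). Time passes only in rows, so rows that repeat a pose let the fingers close. It gives the time, the measured TCP pose, the force, the opening and the grip force at its end, in the units of the state.
- readout.get_obs(): the state, without advancing time (a new reading comes with each control period).
- imaging.camera(name): name is "scene" or "top" or "wrist"; returns (picture, depth): 480x640x3 uint8, red, green, blue; 480x640 float32, m along the optical axis (not along the pixel's ray), 0 where there is no reading.
- imaging.camera_info(name): a dict with "vertical_fov" (degrees; the focal length in pixels is half the picture's height over the tangent of half this angle, whatever the lens; pixels are square), "cx", "cy" (the principal point, pixels), "extrinsics" (4x4, takes a point from camera to world coordinates); the wrist camera has in their place "tool_from_camera" (4x4, takes a point from camera to tool coordinates, whose origin is the TCP and whose axes are the flange's). Camera axes: x right, y down, z forward; pixel columns grow to the right and rows downward; lengths in m; the calibration is good to about 2 mm. A picture is of the moment at which its call begins: read the wrist's pose just before it. camera_info takes no time and is no camera call.
- bot.job_done(): hands the job in; it is judged then, once.
Trained networks look in the newest picture that a camera, given by its name, has taken for a name from the list of things; names that differ only in an ending like _2 or _b are one class to them, and where a whole thing is asked for, a point or a joint stands for the part that bears it (a point fixed in the world has none). Each returns a list of dicts, best first, with "confidence" (0 to 1); they miss things now and then, are a little off and sometimes report something else, mostly with a low value. They report only what shows in the picture. A call takes as long as a camera call.
- spotter.spot_in(camera, target): "box" ([centre column, centre row, width, height] in pixels, round what is visible of it).
- spotter.mark_of(camera, target): "uv" ([column, row] in pixels: a listed point, or the origin of a listed thing).
The state is a dict: "time": time; "q": joint angles; "qd": joint speeds; "joint_efforts": joint torques, N m; "ee_pos": TCP position; "tcp_rot": TCP orientation; "wrist_force": force on the tool from outside, world axes, zero at the start; "torque": the same for the moment, N m; "opening": finger opening in m; "grasp_force": force on a finger pad.
Only numpy, scipy, OpenCV 4.12 (cv2) and the standard library are available. Lean on these libraries where they do the work, as an engineer would, in place of code of your own. Each camera call takes 0.05 s, during which the arm holds its last target. There are 200 camera calls.

## Working session

There is one attempt and no reset: what is moved stays moved. The work goes in short steps, Python scripts to look and compute and a shell command to move; the robot and the scene stay as the last step left them, time stands still between calls to the robot, and variables do not carry over. Pictures are saved under pics/ and viewed, at most 10 in all, crops included, and the job is handed in when it is done.

```bash
ls; mkdir -p pics; cat > h.py <<'E'
import numpy as np,cv2
from workcell import readout,imaging,bot,spotter
from scipy.spatial.transform import Rotation as R
def cam(n):
    o=readout.get_obs(); im,d=imaging.camera(n); i=imaging.camera_info(n)
    f=240/np.tan(np.radians(i['vertical_fov']/2))
    if 'extrinsics' in i: T=np.array(i['extrinsics'])
    else:
        W=np.eye(4);W[:3,:3]=R.from_euler('xyz',o['tcp_rot'],degrees=True).as_matrix();W[:3,3]=o['ee_pos'];T=W@np.array(i['tool_from_camera'])
    return im,d,f,i['cx'],i['cy'],T
def cloud(c):
    im,d,f,cx,cy,T=c
    v,u=np.mgrid[:480,:640]
    P=np.stack([(u-cx)/f*d,(v-cy)/f*d,d],-1)
    P=P@T[:3,:3].T+T[:3,3]; P[d==0]=np.nan
    return P
def save(im,n): cv2.imwrite('pics/'+n,im[...,::-1])
E
python3 - <<'E'
from h import *
print(readout.get_obs())
for n in('scene','top'):
    c=cam(n);save(c[0],n+'0.png');P=cloud(c);print(n,c[2:5],c[5].round(3).tolist())
    np.savez(n+'0.npz',im=c[0],d=c[1],P=P)
    for t in('pan','bail_mid','scale','hook_seat','pointer_tip','zero_mark','knob_top','parts_jar','wood_tray','battery','switch_tester'):
        for m in spotter.mark_of(n,t)[:1]:
            u,v=map(int,np.round(m['uv'])); 
            print(t,m['uv'],round(m['confidence'],2),P[v,u].round(3) if 0<=u<640 and 0<=v<480 else None)
E
```

```text
pics
{'time': 0.0, 'q': array([-7.12745573e+01,  5.01006526e+00,  1.00346399e+01,  9.50967374e+01,
        1.83054731e-03,  9.00005065e+01]), 'qd': array([-0.01343614,  0.05832077, -0.02661679, -0.05944026, -0.02106746,
       -0.062665  ]), 'joint_efforts': array([-2.01796436e-03, -5.20398867e+01,  4.64798284e+01,  1.65203400e-02,
       -7.91346508e-06, -1.86095389e-05]), 'ee_pos': array([ 0.17649825, -0.5206486 ,  0.19869466]), 'tcp_rot': array([-1.79927837e+02, -1.82990789e-03,  1.87249339e+01]), 'wrist_force': array([ 0.22542083,  1.06852322, -0.09345956]), 'torque': array([-0.02909482,  0.05626899,  0.03649529]), 'grasp_force': 0.0, 'opening': 0.08550539774054335}
scene (np.float64(441.92095122428196), 317.68199514781617, 238.4556938375373) [[-0.638, -0.521, 0.567, -0.003], [-0.77, 0.419, -0.481, 0.48], [0.013, -0.744, -0.668, 0.82], [0.0, 0.0, 0.0, 1.0]]
pan [235.5, 370.7] 0.59 [0.477 0.286 0.007]
bail_mid [228.6, 347.4] 0.72 [0.538 0.266 0.004]
scale [333.5, 261.9] 0.62 [ 0.587 -0.077  0.01 ]
hook_seat [341.6, 230.8] 0.46 [ 0.676 -0.187 -0.004]
pointer_tip [340.6, 163.6] 0.5 
[... 391 characters left out ...]
 242.35312329561413) [[0.029, -0.987, 0.159, 0.37], [-0.999, -0.033, -0.022, 0.031], [0.027, -0.158, -0.987, 1.104], [0.0, 0.0, 0.0, 1.0]]
pan [204.6, 263.7] 0.66 [0.483 0.275 0.009]
bail_mid [196.3, 259.3] 0.93 [0.486 0.28  0.083]
scale [352.2, 231.0] 0.56 [ 0.578 -0.086  0.012]
hook_seat [353.9, 222.5] 0.39 [ 0.601 -0.09   0.012]
pointer_tip [368.7, 205.2] 0.48 [ 0.579 -0.09   0.275]
zero_mark [366.3, 204.2] 0.94 [ 0.582 -0.084  0.272]
knob_top [374.7, 188.3] 0.51 [ 0.593 -0.09   0.344]
parts_jar [390.1, 270.8] 0.75 [ 0.476 -0.174  0.05 ]
wood_tray [220.9, 188.7] 0.65 [0.676 0.249 0.005]
battery [286.0, 279.8] 0.6 [0.447 0.073 0.053]
switch_tester [350.0, 312.2] 0.76 [ 0.377 -0.083  0.024]
```

View pics/scene0.png

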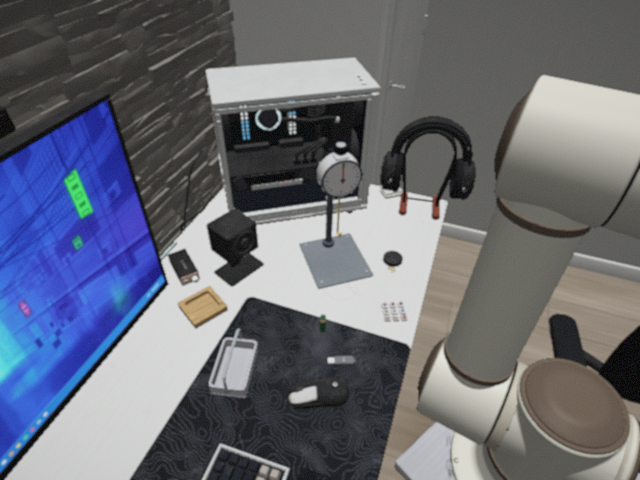

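View pics/top0.png

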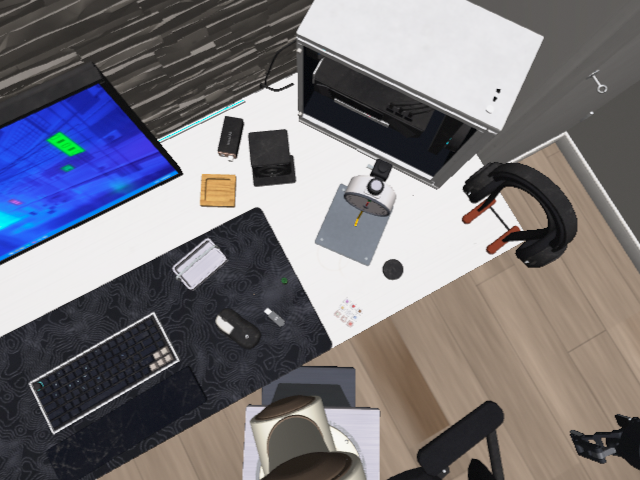

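The scene picture shows the scale with its dial at (340,175), the hook at (338,230) and the pan at (233,365). The top view shows the pan at (200,263), the plate at (352,225) and the jar at (392,270). Next I'll fit poses.

```bash
python3 - <<'E'
from h import *
for n in('top','scene'):
    D=np.load(n+'0.npz');P=D['P'];im=D['im'].astype(int);X,Y,Z=P[...,0],P[...,1],P[...,2]
    m=(abs(X-.58)<.14)&(abs(Y+.08)<.14)&(Z>.005)&(Z<.02)&(im.mean(-1)<170)&(im.mean(-1)>70)
    k,l,s,_=cv2.connectedComponentsWithStats(m.astype(np.uint8)); b=1+np.argmax(s[1:,4]); Q=P[l==b]
    print(n,'plate',len(Q),cv2.minAreaRect((Q[:,:2]*1000).astype(np.float32)),Q[:,2].mean())
    m=(abs(X-.6)<.05)&(abs(Y+.09)<.05)&(Z>.335)&(Z<.36);Q=P[m];print('knob',len(Q),Q.mean(0),Q.min(0),Q.max(0), Q[Q[:,2]>.34].mean(0))
    m=(abs(X-.58)<.06)&(abs(Y+.08)<.08)&(Z>.22)&(Z<.32);Q=P[m];print('drum',len(Q),Q.mean(0))
    if n=='scene':
        # dial face plane by ransac
        rng=np.random.default_rng(0);best=0
        for _ in range(500):
            a=Q[rng.choice(len(Q),3,False)];nn=np.cross(a[1]-a[0],a[2]-a[0]);L=np.linalg.norm(nn)
            if L<1e-5: continue
            nn/=L;w=abs((Q-a[0])@nn)<.002
            if w.sum()>best:best=w.sum();B=Q[w]
        c=B.mean(0);print('dial',best,c,np.linalg.svd(B-c)[2][2] if best<5000 else 0)
    m=(abs(X-.48)<.09)&(abs(Y-.28)<.09)&(Z>.062)&(Z<.09);Q=P[m]
    c=Q.mean(0);V=np.linalg.svd((Q-c)[:,:2])[2][0];t=(Q-c)[:,:2]@V
    print('bail',len(Q),c,V,np.degrees(np.arctan2(V[1],V[0])),t.min(),t.max(),(c[:2]+V*(t.min()+t.max())/2))
    m=(abs(X-.48)<.11)&(abs(Y-.28)<.11)&(Z>.022)&(Z<.036);Q=P[m];print('pan rim',len(Q),cv2.minAreaRect((Q[:,:2]*1000).astype(np.float32)))
    # yellow hook
    m=(abs(X-.58)<.1)&(abs(Y+.08)<.1)&(Z>.08)&(Z<.23)&(im[...,0]-im[...,2]>60);Q=P[m];print('hook',len(Q),Q[np.argsort(Q[:,2])][::max(1,len(Q)//12)].round(3).tolist())
E
```

```text
top plate 3006 ((596.1373901367188, -90.24192810058594), (147.48170471191406, 168.13571166992188), 68.21891021728516) 0.01163758869431062
knob 214 [ 0.59713726 -0.09141228  0.34392384] [ 0.58381744 -0.10616913  0.33501965] [ 0.61243875 -0.07746326  0.34884071] [ 0.59783789 -0.09162811  0.34447318]
drum 1436 [ 0.59469047 -0.09005872  0.29028009]
bail 139 [0.48281044 0.28180997 0.07701813] [-0.68804974  0.72566353] 133.47592639153868 -0.05798656878312241 0.060594637863821556 [0.4819132  0.28275626]
pan rim 274 ((447.17974853515625, 247.2039794921875), (174.32240295410156, 118.38107299804688), 44.503662109375)
hook 24 [[0.584, -0.087, 0.102], [0.581, -0.087, 0.105], [0.586, -0.087, 0.106], [0.581, -0.084, 0.107], [0.587, -0.089, 0.109], [0.587, -0.086, 0.11], [0.573, -0.083, 0.12], [0.571, -0.083, 0.122], [0.589, -0.087, 0.123], [0.59, -0.087, 0.139], [0.59, -0.087, 0.158], [0.589, -0.087, 0.174]]
scene plate 2483 ((595.5230102539062, -87.57524108886719), (148.43826293945312, 170.6561279296875), 68.3284683227539) 0.010680452965829758
knob 119 [ 0.59571967 -0.08608763  0.34182503] [ 0.58405272 -0.10199762  0.33565133] [ 0.61383865 -0.07479237  0.34589418] [ 0.59705716 -0.08738463  0.34351772]
drum 1522 [ 0.58767694 -0.07889744  0.27765902]
dial 950 [ 0.58252995 -0.0814646   0.27061215] [-0.93068063  0.36582584  0.00223866]
bail 175 [0.47521567 0.29271508 0.07602927] [-0.68757866  0.7261099 ] 133.4387427391495 -0.06479182254903063 0.0503032977369076 [0.48019667 0.28745495]
pan rim 556 ((445.0598449707031, 254.1608123779297), (172.15945434570312, 120.35684967041016), 43.72901916503906)
hook 6 [[0.581, -0.081, 0.106], [0.587, -0.085, 0.106], [0.583, -0.083, 0.106], [0.577, -0.08, 0.109], [0.574, -0.077, 0.115], [0.574, -0.077, 0.119]]
```

```bash
cat >> h.py <<'E'
def lean(head,a):
    h=np.array([np.cos(np.radians(head)),np.sin(np.radians(head)),0]);a=np.radians(a);k=np.array([0,0,1])
    z=np.sin(a)*h-np.cos(a)*k;y=np.cos(a)*h+np.sin(a)*k
    return np.c_[np.cross(y,z),y,z]
def now():
    o=readout.get_obs();return np.array(o['ee_pos']),R.from_euler('xyz',o['tcp_rot'],degrees=True).as_matrix()
def delta(p,M):
    p0,M0=now();print('rot',R.from_matrix(M@M0.T).as_rotvec(degrees=True).round(2),'tr',((p-p0)*1000).round(1))
E
python3 - <<'E'
from h import *
print(np.array(imaging.camera_info('wrist')['tool_from_camera']).round(3), imaging.camera_info('wrist')['vertical_fov'])
D=np.load('top0.npz');P=D['P'].reshape(-1,3);P=P[~np.isnan(P[:,0])]
o=np.array([.582,-.083]);a=np.radians(-21.6);L=(P[:,:2]-o)@np.array([[np.cos(a),-np.sin(a)],[np.sin(a),np.cos(a)]])
for h in(.2,.35,.42,.5):
    m=(P[:,2]>h)&(abs(L[:,1])<.15)&(L[:,0]>.05);print(h,m.sum(),L[m].min(0) if m.any() else '',P[m,2].max() if m.any() else'')
m=(P[:,2]>.1)&(abs(P[:,0]-.5)<.2)&(P[:,1]>.2);print('near pan tall',m.sum(),P[m].min(0) if m.any() else '')
M=lean(43.5,45);b=np.array([.481,.285,.072])+.027*np.array([-.688,.725,0])
p=b+.019*M[:,2]-.08*M[:,2];print(p);delta(p,M)
E
```

```text
[[ 0.001 -0.957 -0.291  0.073]
 [ 1.     0.001 -0.    -0.001]
 [ 0.001 -0.291  0.957 -0.175]
 [ 0.     0.     0.     1.   ]] 69.25566299244666
0.2 19433 [ 0.05271717 -0.14999765] 0.43653120449230387
0.35 17509 [ 0.18153509 -0.14999765] 0.43653120449230387
0.42 35 [ 0.40681567 -0.1497838 ] 0.43653120449230387
0.5 0  
near pan tall 22264 [0.4554785  0.31064559 0.11730732]
[0.43113605 0.27488385 0.11513351]
rot [-12.74 -51.53 107.93] tr [254.6 795.8 -84.2]
```

```bash
python3 - <<'E'
from h import *
for n in('top','scene'):
  P=np.load(n+'0.npz')['P'].reshape(-1,3);P=P[~np.isnan(P[:,0])]
  for s in(1,-1):
    M=lean(43.5,45);b=np.array([.481,.285,.072])+s*.027*np.array([-.688,.725,0]);p=b+.019*M[:,2]
    Q=(P-p)@M;m=(Q[:,2]<-.05)&(Q[:,2]>-.4)&(P[:,2]>.08)&(P[:,2]<.6);Q=Q[m];r=np.hypot(Q[:,0],Q[:,1]);i=np.argsort(r)[:1];print(n,s,r[i],Q[i].round(3),P[m][i])
    i=Q[:,2]>-.25;print(Q[i][np.argsort(r[i])[:2]].round(3))
E
```

```text
top 1 [0.14877209] [[ 0.03  -0.146 -0.396]] [[0.1734882  0.07216517 0.23558314]]
[[-0.098  0.271 -0.051]
 [-0.078  0.278 -0.051]]
top -1 [0.16539336] [[ 0.065 -0.152 -0.398]] [[0.1821517  0.05404963 0.2327769 ]]
[[-0.247  0.077 -0.05 ]
 [-0.249  0.075 -0.05 ]]
scene 1 [0.1481965] [[ 0.031 -0.145 -0.391]] [[0.1761185  0.0756191  0.23233691]]
[[-0.076  0.28  -0.051]
 [-0.108  0.27  -0.051]]
scene -1 [0.16474651] [[ 0.068 -0.15  -0.398]] [[0.1812492  0.05735932 0.23404093]]
[[-0.25   0.077 -0.051]
 [-0.254  0.076 -0.052]]
```

```bash
python3 -m jog '[{"rotation":[0,0,0],"translation":[0,0,150],"grip":40},{"rotation":[0,0,0],"translation":[0,0,150],"grip":40},{"rotation":[0,0,0],"translation":[0,0,150],"grip":40},{"rotation":[-1,-4,8],"translation":[35,50,150],"grip":40},{"rotation":[-2,-8,16],"translation":[70,100,150],"grip":40},{"rotation":[-3,-12,24],"translation":[105,150,150],"grip":40},{"rotation":[-4,-16,33],"translation":[140,200,150],"grip":40},{"rotation":[-5,-20,41],"translation":[170,250,150],"grip":40},{"rotation":[-6,-24,50],"translation":[200,300,150],"grip":40},{"rotation":[-7,-28,58],"translation":[220,350,140],"grip":40},{"rotation":[-8,-32,67],"translation":[240,400,120],"grip":40},{"rotation":[-9,-36,75],"translation":[250,450,100],"grip":40},{"rotation":[-10,-40,84],"translation":[260,500,80],"grip":40},{"rotation":[-11,-44,92],"translation":[260,550,60],"grip":40},{"rotation":[-12,-48,100],"translation":[258,600,50],"grip":40},{"rotation":[-12.7,-51.5,107.9],"translation":[255,650,30],"grip":40},{"rotation":[-12.7,-51.5,107.9],"translation":[255,700,20],"grip":40},{"rotation":[-12.7,-51.5,107.9],"translation":[255,745,0],"grip":40}]'
```

```text
time: 3.0
ee_pos: [0.4319, 0.14, 0.2271]
tcp_rot: [135.1, 0.0, 133.7]
wrist_force: [1.5, 0.7, -0.2]
opening: 0.0399
grasp_force: 0.0
```

```bash
python3 -m jog '[{"rotation":[0,0,0],"translation":[-10,40,-30],"grip":40},{"rotation":[0,0,0],"translation":[-10,80,-60],"grip":40},{"rotation":[0,0,0],"translation":[-10,120,-90],"grip":40},{"rotation":[0,0,0],"translation":[-10,125,-100],"grip":40},{"rotation":[0,0,0],"translation":[-10,125,-100],"grip":40}]'
python3 - <<'E'
from h import *
c=cam('wrist');save(c[0],'w1.png');P=cloud(c);np.savez('w1.npz',im=c[0],P=P)
M=lean(43.5,45);T=c[5]
for m in spotter.mark_of('wrist','bail_mid'):
    u,v=m['uv'];r=T[:3,:3]@np.array([(u-c[3])/c[2],(v-c[4])/c[2],1]);t=(.077-T[2,3])/r[2];print(m,T[:3,3]+t*r)
X=P
m=(abs(X[...,0]-.48)<.09)&(abs(X[...,1]-.285)<.09)&(X[...,2]>.06)&(X[...,2]<.09);Q=P[m]
c=Q.mean(0);V=np.linalg.svd((Q-c)[:,:2])[2][0];t=(Q-c)[:,:2]@V
print(len(Q),c,np.degrees(np.arctan2(V[1],V[0])),t.min(),t.max(),c[:2]+V*(t.min()+t.max())/2,Q[:,2].max())
b=np.array([.481,.285,.072])+.027*np.array([-.688,.725,0]);delta(b+.019*M[:,2],M)
E
```

```text
time: 3.5
ee_pos: [0.4343, 0.2705, 0.1253]
tcp_rot: [136.1, -0.4, 134.1]
wrist_force: [-0.1, -0.9, 0.7]
opening: 0.0399
grasp_force: 0.0
{'uv': [322.0, 269.8], 'confidence': 0.88} [0.48651472 0.28638849 0.077     ]
1331 [0.47398398 0.28996244 0.076222  ] -46.57936867369595 -0.05326924113790234 0.0668186123998289 [0.47864055 0.2850418 ] 0.08479108078549857
rot [ 0.36 -0.85 -0.37] tr [ 35.6  44.9 -70.9]
```

View pics/w1.png

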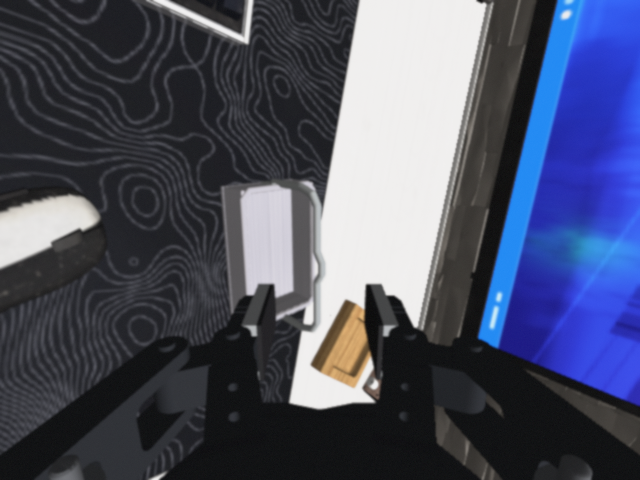

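The wrist view shows the bail at u≈318, centred between the fingers (260–375), with its kink at (320,265), so the estimate holds. I'll approach and grip.

```bash
python3 -m jog '[{"rotation":[0,0,0],"translation":[18,23,-35],"grip":40},{"rotation":[0.4,-0.9,-0.4],"translation":[37,46,-63],"grip":40},{"rotation":[0.4,-0.9,-0.4],"translation":[37,46,-63],"grip":40},{"rotation":[0.4,-0.9,-0.4],"translation":[37,46,-63],"grip":0},{"rotation":[0.4,-0.9,-0.4],"translation":[37,46,-63],"grip":0},{"rotation":[0.4,-0.9,-0.4],"translation":[37,46,-63],"grip":0},{"rotation":[0.4,-0.9,-0.4],"translation":[37,46,-63],"grip":0},{"rotation":[0.4,-0.9,-0.4],"translation":[37,46,-63],"grip":0}]' 60
python3 - <<'E'
from h import *
M=lean(43.5,45);b=np.array([.481,.285,.072])+.027*np.array([-.688,.725,0]);delta(b+.019*M[:,2],M);print(now()[0])
E
```

```text
time: 4.4
ee_pos: [0.4741, 0.3147, 0.0669]
tcp_rot: [134.9, 0.0, 133.4]
wrist_force: [-0.0, -0.0, -0.2]
opening: -0.0
grasp_force: 0.0
rot [-0.08  0.09  0.12] tr [-1.9 -0.8 -8.3]
[0.47405934 0.3146622  0.06691142]
```

```bash
python3 - <<'E'
from h import *
c=cam('wrist');s=cam('scene')
save(np.hstack([c[0][120:,160:480],cv2.resize(s[0][300:420,160:300],(420,360))]),'w2.png')
print(readout.get_obs()['ee_pos'])
P=cloud(c)
m=(abs(P[...,0]-.48)<.1)&(abs(P[...,1]-.285)<.1)&(P[...,2]>.06)&(P[...,2]<.082);Q=P[m];print(len(Q),Q.mean(0))
E
```

```text
[0.4738282  0.31479948 0.0663365 ]
985 [0.45221142 0.31313785 0.07400969]
```

View pics/w2.png

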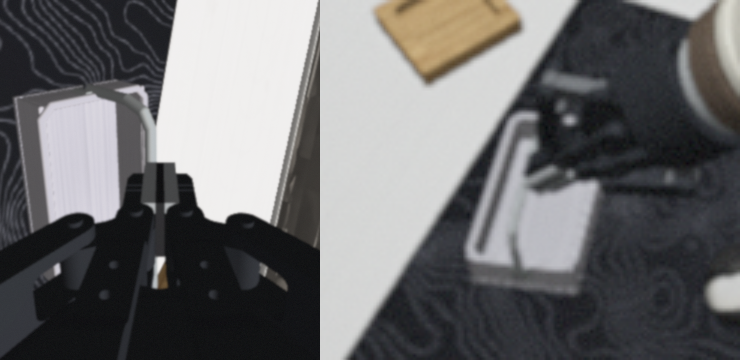

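The wrist crop shows the shut fingers at (155,170) over the bar, so the bar slipped out. The cause was starting about 8 mm too high. I'll back off, open and measure again.

```bash
python3 -m jog '[{"rotation":[0,0,0],"translation":[-20,-20,28],"grip":0},{"rotation":[0,0,0],"translation":[-36,-34,50],"grip":40},{"rotation":[0,0,0],"translation":[-36,-34,50],"grip":40},{"rotation":[0,0,0],"translation":[-36,-34,50],"grip":40},{"rotation":[0,0,0],"translation":[-36,-34,50],"grip":40},{"rotation":[0,0,0],"translation":[-36,-34,50],"grip":40}]'
cat > bail.py <<'E'
from h import *
# bar line: points of the clouds 60..82 mm high near pan; fit line, and mark
def bail():
  for n in('wrist','top'):
    c=cam(n);P=cloud(c);T=c[5]
    m=(abs(P[...,0]-.48)<.1)&(abs(P[...,1]-.285)<.1)&(P[...,2]>.064)&(P[...,2]<.085)
    if n=='wrist': p0,M0=now();q=(P-p0)@M0;m&=(abs(q[...,1])<.019)&(q[...,2]>.002)|(q[...,2]>.03)
    k,l,s,_=cv2.connectedComponentsWithStats(cv2.dilate(m.astype(np.uint8),np.ones((3,3))));b=1+np.argmax(s[1:,4]);Q=P[(l==b)&m]
    vx,vy,x,y=cv2.fitLine((Q[:,:2]).astype(np.float32),cv2.DIST_HUBER,0,.001,.001).ravel();V=np.array([vx,vy]);V*=np.sign(V[1])
    t=(Q[:,:2]-[x,y])@V
    print(n,len(Q),'ang',np.degrees(np.arctan2(V[1],V[0])),'ends mid',[x,y]+V*(t.min()+t.max())/2,t.max()-t.min(),'pt',x,y,'z',np.percentile(Q[:,2],[5,50,95]))
    for m in spotter.mark_of(n,'bail_mid')[:1]:
      u,v=m['uv'];r=T[:3,:3]@np.array([(u-c[3])/c[2],(v-c[4])/c[2],1]);print('mark',m['confidence'],T[:3,3]+(.077-T[2,3])/r[2]*r)
E
python3 - <<'E'
from bail import *
bail();print(now()[0])
E
```

```text
time: 5.1
ee_pos: [0.439, 0.2816, 0.1153]
tcp_rot: [135.0, -0.0, 133.5]
wrist_force: [-0.2, 1.4, 0.2]
opening: 0.04
grasp_force: 0.0
wrist 1389 ang 133.40149 ends mid [0.47837976 0.285037  ] 0.117830104673875 pt 0.4726632 0.2910818 z [0.06788814 0.07765423 0.0825925 ]
mark 0.61 [0.48755251 0.28782283 0.077     ]
top 135 ang 133.80612 ends mid [0.4813002  0.28294001] 0.11649349161603338 pt 0.48882523 0.27509466 z [0.06990457 0.07772097 0.08228116]
mark 0.95 [0.48871495 0.28522569 0.077     ]
[0.43901713 0.28153983 0.11555445]
```

```bash
python3 - <<'E'
from h import *
M=lean(43.5,45);b=np.array([.480,.2845,.072])+.027*np.array([-.688,.725,0]);delta(b+.021*M[:,2],M)
E
```

```text
rot [-0.01 -0.05  0.05] tr [ 33.2  32.8 -58.4]
```

```bash
python3 -m jog '[{"rotation":[0,0,0],"translation":[0,0,-8],"grip":40},{"rotation":[0,0,0],"translation":[16,16,-33],"grip":40},{"rotation":[0,0,0],"translation":[33,33,-58],"grip":40},{"rotation":[0,0,0],"translation":[33,33,-58],"grip":40},{"rotation":[0,0,0],"translation":[33,33,-58],"grip":0},{"rotation":[0,0,0],"translation":[33,33,-58],"grip":0},{"rotation":[0,0,0],"translation":[33,33,-58],"grip":0},{"rotation":[0,0,0],"translation":[33,33,-58],"grip":0},{"rotation":[0,0,0],"translation":[33,33,-58],"grip":0}]' 60
```

```text
time: 6.2
ee_pos: [0.4724, 0.3144, 0.0588]
tcp_rot: [134.9, -0.0, 133.4]
wrist_force: [1.2, -0.6, 0.2]
opening: 0.0004
grasp_force: 0.0
```

```bash
python3 - <<'E'
from bail import *
s=cam('scene');c=cam('wrist')
save(np.hstack([c[0][120:,160:480],cv2.resize(s[0][310,None].repeat(1,0) if 0 else s[0][320:410,190:290],(400,360),interpolation=cv2.INTER_CUBIC)]),'w3.png')
o=readout.get_obs();print(o['opening'],o['grasp_force'],o['q'])
p0,M0=now()
for n,cc in(('w',c),('s',s)):
    P=cloud(cc);q=(P-p0)@M0
    m=(abs(q[...,0])<.03)&(abs(q[...,1])<.02)&(abs(q[...,2])<.03);print(n,m.sum())
    for k in np.arange(-.03,.03,.006):
        mm=m&(q[...,2]>=k)&(q[...,2]<k+.006)
        if mm.any():print(round(k,3),mm.sum(),q[mm].min(0).round(3),q[mm].max(0).round(3))
E
```

```text
9.298553090600753e-05 0.0 [ 27.36860648 -38.46290782 -53.81909431  30.7685914   11.29987884
  78.52000863]
w 945
-0.03 276 [ 0.007 -0.001 -0.027] [ 0.025  0.005 -0.024]
-0.024 373 [ 0.007 -0.006 -0.024] [ 0.03   0.005 -0.018]
-0.018 32 [ 0.027 -0.01  -0.018] [ 0.03  -0.005 -0.013]
-0.012 14 [ 0.029 -0.016 -0.012] [ 0.03  -0.011 -0.006]
-0.006 5 [ 0.029 -0.02  -0.006] [ 0.03  -0.017 -0.004]
0.012 9 [ 0.029 -0.016  0.015] [ 0.03  -0.013  0.018]
0.018 37 [ 0.028 -0.014  0.018] [ 0.03  -0.008  0.024]
0.024 199 [-0.017 -0.02   0.024] [ 0.03  -0.001  0.03 ]
s 120
-0.03 16 [-0.03   0.004 -0.028] [ 0.021  0.01  -0.024]
-0.024 62 [-0.029 -0.002 -0.024] [ 0.03   0.009 -0.018]
-0.018 10 [ 0.003 -0.008 -0.017] [ 0.03   0.005 -0.012]
0.012 5 [ 0.027 -0.02   0.012] [ 0.03  -0.015  0.018]
0.018 7 [ 0.027 -0.016  0.019] [ 0.03  -0.008  0.024]
0.024 20 [ 0.017 -0.019  0.024] [ 0.03  -0.001  0.03 ]
```

View pics/w3.png

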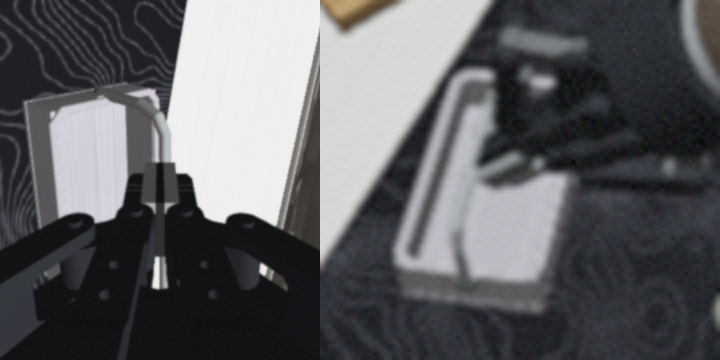

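The wrist crop still shows the shut fingertips at (155,165–200) with the bar running in beneath them. I'll check where the TCP projects compared with the visible tip.

```bash
python3 - <<'E'
from h import *
c=cam('wrist');im,d,f,cx,cy,T=c;i=imaging.camera_info('wrist');t=np.linalg.inv(np.array(i['tool_from_camera']))
for q in([0,0,0],[.011,0,0],[.011,0,-.019],[0,0,-.019],[0.05,0,-.019]):
    p=t@np.array(q+[1]);print(q,cx+f*p[0]/p[2],cy+f*p[1]/p[2],p[2])
p0,M0=now();P=(cloud(c)-p0)@M0
for v in range(250,400,8):print(v,d[v,316].round(3),P[v,316].round(3),im[v,316])
print('u');
for u in range(290,345,4):print(u,P[295,u].round(3),im[295,u])
E
```

```text
[0, 0, 0] 319.8787493382003 275.0091159254642 0.18989506940365172
[0.011, 0, 0] 319.8898087540085 256.0916627511008 0.1867020113445387
[0.011, 0, -0.019] 319.9323790628289 269.69545417556685 0.16852010735482897
[0, 0, -0.019] 319.9193570094835 290.36302138911464 0.171713165413942
[0.05, 0, -0.019] 319.98281086346816 189.65411186439775 0.1571992651452465
250 0.216 [ 0.004 -0.002  0.029] [158 156 161]
258 0.218 [-0.001 -0.002  0.029] [205 202 211]
266 0.221 [-0.007 -0.002  0.03 ] [204 202 210]
274 0.222 [-0.012 -0.002  0.03 ] [203 200 209]
282 0.151 [ 0.012 -0.002 -0.037] [122 121 126]
290 0.143 [ 0.013 -0.001 -0.045] [42 43 43]
298 0.137 [ 0.012 -0.001 -0.051] [41 42 43]
306 0.13 [ 0.013 -0.001 -0.059] [37 37 37]
314 0.124 [ 0.013 -0.001 -0.065] [32 33 33]
322 0.119 [ 0.013 -0.001 -0.071] [43 43 44]
330 0.12 [ 0.01  -0.001 -0.071] [73 74 74]
338 0.121 [ 0.006 -0.001 -0.07 ] [45 44 47]
346 0.121 [ 0.004 -0.001 -0.071] [48 47 51]
354 0.122 [ 0.    -0.001 -0.071] [47 48 49]
362 0.123 [-0.003 -0.001 -0.071] [47 48 50]
370 0.124 [-0.006 -0.001 -0.071] [46 46 48]
378 0.303 [-0.131 -0.003  0.079] [222 220 220]
386 0.306 [-0.14  -0.003  0.079] [239 237 237]
394 0.308 [-0.148 -0.003  0.078] [238 237 236]
u
290 [-0.035 -0.021  0.046] [63 61 63]
294 [ 0.008 -0.011 -0.041] [19 19 22]
298 [ 0.009 -0.009 -0.042] [19 20 22]
302 [ 0.009 -0.007 -0.042] [30 31 32]
306 [ 0.013 -0.005 -0.051] [70 71 71]
310 [nan nan nan] [70 71 72]
314 [ 0.013 -0.002 -0.05 ] [69 70 72]
318 [ 0.012 -0.001 -0.049] [17 18 19]
322 [ 0.013  0.001 -0.05 ] [21 21 22]
326 [ 0.013  0.003 -0.05 ] [70 70 71]
330 [ 0.013  0.004 -0.05 ] [69 70 71]
334 [ 0.013  0.006 -0.049] [69 70 71]
338 [ 0.009  0.008 -0.042] [29 29 30]
342 [ 0.008  0.01  -0.041] [25 25 27]
```

The wrist depth puts the shut fingertips at tool z ≈ -36 mm, 36 mm short of the reported TCP. That explains both misses. I'll open here and go 34 mm further along the tool axis.

```bash
python3 -m jog '[{"rotation":[0,0,0],"translation":[0,0,0],"grip":34},{"rotation":[0,0,0],"translation":[0,0,0],"grip":34},{"rotation":[0,0,0],"translation":[0,0,0],"grip":34},{"rotation":[0,0,0],"translation":[8,8,-13],"grip":34},{"rotation":[0,0,0],"translation":[16.5,15.5,-25],"grip":34},{"rotation":[0,0,0],"translation":[16.5,15.5,-25],"grip":34},{"rotation":[0,0,0],"translation":[16.5,15.5,-25],"grip":0},{"rotation":[0,0,0],"translation":[16.5,15.5,-25],"grip":0},{"rotation":[0,0,0],"translation":[16.5,15.5,-25],"grip":0},{"rotation":[0,0,0],"translation":[16.5,15.5,-25],"grip":0},{"rotation":[0,0,0],"translation":[16.5,15.5,-25],"grip":0}]' 60
```

```text
time: 7.45
ee_pos: [0.4901, 0.331, 0.0368]
tcp_rot: [134.7, 0.0, 133.5]
wrist_force: [1.8, 2.4, 5.0]
opening: 0.0039
grasp_force: 58.6
```

```bash
python3 -m jog '[{"rotation":[0,0,0],"translation":[0,0,15],"grip":0},{"rotation":[0,0,0],"translation":[0,0,45],"grip":0},{"rotation":[0,0,0],"translation":[0,0,80],"grip":0},{"rotation":[0,0,-3],"translation":[2,-17,110],"grip":0},{"rotation":[0,0,-9],"translation":[6,-50,120],"grip":0},{"rotation":[0,0,-15],"translation":[12,-85,120],"grip":0},{"rotation":[0,0,-21],"translation":[18,-120,120],"grip":0},{"rotation":[0,0,-27],"translation":[24,-155,120],"grip":0},{"rotation":[0,0,-33],"translation":[30,-190,120],"grip":0},{"rotation":[0,0,-39],"translation":[36,-225,120],"grip":0},{"rotation":[0,0,-45],"translation":[42,-260,120],"grip":0},{"rotation":[0,0,-51],"translation":[48,-295,120],"grip":0},{"rotation":[0,0,-57],"translation":[55,-330,115],"grip":0},{"rotation":[0,0,-62],"translation":[61,-360,110],"grip":0},{"rotation":[0,0,-65.1],"translation":[64,-374,110],"grip":0},{"rotation":[0,0,-65.1],"translation":[64,-374,110],"grip":0},{"rotation":[0,0,-65.1],"translation":[64,-374,110],"grip":0}]'
cat > look.py <<'E'
from h import *
import sys
o=np.array([.582,-.083]);ex=np.array([.930,-.368]);ey=np.array([.368,.930])
def S(P): return np.stack([(P[...,:2]-o)@ex,(P[...,:2]-o)@ey,P[...,2]],-1)
C={}
for n in('wrist','scene','top'):
    c=cam(n);P=S(cloud(c));C[n]=(c,P)
    for t in('bail_mid','hook_seat'):
        for m in spotter.mark_of(n,t)[:1]: print(n,t,m['uv'],round(m['confidence'],2))
p0,M0=now();print('tcp S',S(p0).round(4))
E
python3 - <<'E'
from look import *
save(np.hstack([cv2.resize(C['wrist'][0][0],(480,360)),cv2.resize(C['scene'][0][0][110:290,270:410],(280,360))]),'s1.png')
for n in C:
    c,P=C[n];im=c[0].astype(int)
    m=(im[...,0]-im[...,2]>50)&(abs(P[...,0])<.03)&(abs(P[...,1])<.03)&(P[...,2]>.085)&(P[...,2]<.225);Q=P[m];print(n,'hook',len(Q))
    for a,b in((.09,.1),(.1,.107),(.107,.114),(.114,.127),(.13,.17),(.17,.22)):
        w=Q[(Q[:,2]>a)&(Q[:,2]<b)]
        if len(w):print(a,len(w),w.mean(0).round(4),w.min(0).round(4),w.max(0).round(4))
    q=((P-S(p0))); m=(abs(P[...,0]+.08)<.03)&(abs(P[...,1])<.065)&(P[...,2]>.165)&(P[...,2]<.205)
    Q=P[m]
    for k in np.arange(-.06,.06,.012):
        w=Q[(Q[:,1]>k)&(Q[:,1]<k+.012)]
        if len(w):print('bar',k.round(3),len(w),np.median(w,0).round(4))
E
```

```text
time: 9.15
ee_pos: [0.5524, -0.0438, 0.1431]
tcp_rot: [135.0, -0.1, 68.4]
wrist_force: [0.1, 0.1, -0.7]
opening: 0.0039
grasp_force: 58.7
wrist bail_mid [329.4, 395.0] 0.92
wrist hook_seat [328.8, 278.5] 0.66
scene hook_seat [323.9, 328.0] 0.38
top bail_mid [344.3, 246.6] 0.89
top hook_seat [353.7, 220.7] 0.48
tcp S [-0.0417  0.0256  0.1429]
wrist hook 1211
0.1 35 [ 1.000e-03 -1.000e-04  1.061e-01] [-0.0017 -0.003   0.1041] [0.0048 0.0016 0.107 ]
0.107 63 [ 0.0047 -0.0003  0.1097] [-0.0029 -0.0033  0.107 ] [0.0073 0.0019 0.1139]
0.114 63 [6.300e-03 1.000e-04 1.206e-01] [ 0.0052 -0.0015  0.114 ] [0.0079 0.0019 0.1268]
0.13 310 [6.40e-03 1.00e-04 1.52e-01] [ 0.0047 -0.0027  0.13  ] [0.0088 0.0019 0.17  ]
0.17 722 [ 6.600e-03 -1.000e-04  1.953e-01] [ 0.0042 -0.0036  0.17  ] [0.0098 0.0023 0.2167]
bar -0.024 2 [-0.084  -0.0125  0.1805]
bar -0.012 198 [-0.085  -0.0043  0.188 ]
bar -0.0 317 [-0.0849  0.0057  0.1862]
bar 0.012 857 [-0.0945  0.0189  0.1942]
bar 0.024 1969 [-0.0892  0.0324  0.1881]
bar 0.036 2810 [-0.0883  0.0371  0.1874]
bar 0.048 714 [-0.0845  0.0538  0.1758]
scene hook 0
b
[... 245 characters left out ...]
 [-0.0042 -0.0032  0.107 ] [ 0.0074 -0.0004  0.1091]
0.114 6 [-0.0042 -0.0021  0.1217] [-0.0118 -0.0038  0.115 ] [ 0.0082 -0.001   0.1249]
0.13 5 [ 0.0083 -0.0014  0.151 ] [ 0.0076 -0.0023  0.1341] [ 0.0092 -0.0006  0.1676]
0.17 2 [ 0.009  -0.0009  0.1737] [ 0.0089 -0.0014  0.1701] [ 0.0091 -0.0003  0.1773]
bar -0.06 16 [-0.081  -0.0532  0.1812]
bar -0.048 16 [-0.0806 -0.042   0.1834]
bar -0.036 16 [-0.0809 -0.0305  0.1824]
bar -0.024 18 [-0.0811 -0.0177  0.1847]
bar -0.012 16 [-0.081  -0.005   0.1884]
bar -0.0 16 [-0.0809  0.0062  0.1863]
bar 0.012 11 [-0.062   0.0192  0.1814]
bar 0.024 12 [-0.0623  0.0292  0.1848]
bar 0.036 14 [-0.0808  0.0433  0.1833]
bar 0.048 9 [-0.0805  0.0525  0.1781]
```

View pics/s1.png

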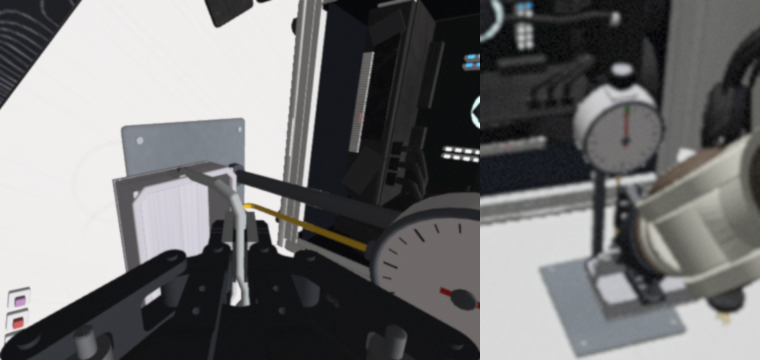

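The wrist view shows the pan upright in the grip, with its kink at about (235,200) in the crop and the yellow hook just behind it. The dial is well clear on the right.

```bash
cat > fit.py <<'E'
from look import *
def at(n,t,z):
    c=C[n][0];T=c[5]
    for m in spotter.mark_of(n,t)[:1]:
        u,v=m['uv'];r=T[:3,:3]@np.array([(u-c[3])/c[2],(v-c[4])/c[2],1]);return S(T[:3,3]+(z-T[2,3])/r[2]*r).round(4),round(m['confidence'],2)
E
python3 - <<'E'
from fit import *
for n in('wrist','top'):
    print(n,at(n,'bail_mid',.185),at(n,'hook_seat',.109))
    c,P=C[n];m=(abs(P[...,0]+.083)<.01)&(abs(P[...,1])<.03)&(P[...,2]>.17)&(P[...,2]<.2)
    Q=P[m];i=np.argsort(Q[:,1]);Q=Q[i]
    for k in np.arange(-.02,.02,.003):
        w=Q[(Q[:,1]>=k)&(Q[:,1]<k+.003)]
        if len(w):print(k.round(3),np.percentile(w[:,2],90).round(4),np.median(w[:,0]).round(4))
p,M=now();print((np.array([.0825*.93,-.0825*.368])*1000),readout.get_obs()['tcp_rot'])
E
```

```text
wrist bail_mid [329.6, 396.5] 0.88
wrist hook_seat [329.3, 276.3] 0.93
scene hook_seat [346.1, 145.9] 0.69
top bail_mid [345.5, 247.2] 0.93
top hook_seat [354.5, 219.6] 0.49
tcp S [-0.0416  0.0254  0.1427]
wrist (array([-0.0792, -0.0072,  0.185 ]), 0.88) (array([ 0.0006, -0.0007,  0.109 ]), 0.93)
-0.014 0.1807 -0.0838
-0.011 0.1854 -0.0847
-0.008 0.1895 -0.0851
-0.005 0.1898 -0.085
-0.002 0.1895 -0.085
0.001 0.1894 -0.0848
0.004 0.1883 -0.0848
0.007 0.1859 -0.0846
0.01 0.1853 -0.0847
0.013 0.194 -0.0848
0.016 0.1945 -0.085
0.019 0.1944 -0.0853
top (array([-0.0779,  0.0003,  0.185 ]), 0.93) (array([0.0027, 0.0037, 0.109 ]), 0.49)
-0.02 0.1855 -0.08
-0.017 0.1873 -0.0809
-0.014 0.1875 -0.0812
-0.011 0.1892 -0.0807
-0.008 0.1893 -0.0796
-0.005 0.19 -0.0815
-0.002 0.1896 -0.0803
0.001 0.188 -0.0802
0.004 0.1879 -0.0809
0.007 0.1865 -0.0809
[ 76.725 -30.36 ] [ 1.35030501e+02 -4.29324016e-02  6.83320780e+01]
```

```bash
python3 -m jog '[{"rotation":[0,0,0],"translation":[1,2,-20],"grip":0},{"rotation":[0,0,0],"translation":[1,2,-42],"grip":0},{"rotation":[0,0,0],"translation":[1,2,-50],"grip":0},{"rotation":[0,0,0],"translation":[20,-5,-50],"grip":0},{"rotation":[0,0,0],"translation":[39,-13,-50],"grip":0},{"rotation":[0,0,0],"translation":[58,-20,-50],"grip":0},{"rotation":[0,0,0],"translation":[70,-25,-50],"grip":0},{"rotation":[0,0,0],"translation":[77.5,-28,-50],"grip":0},{"rotation":[0,0,0],"translation":[77.5,-28,-50],"grip":0},{"rotation":[0,0,0],"translation":[77.5,-28,-50],"grip":0}]'
python3 - <<'E'
from look import *
save(C['wrist'][0][0][120:,120:560],'s2.png')
P=C['wrist'][1];im=C['wrist'][0][0].astype(int)
y=(im[...,0]-im[...,2]>50)&(abs(P[...,1])<.03)&(abs(P[...,0])<.03)
for a,b in((.095,.114),(.114,.122),(.122,.13),(.13,.14),(.14,.16),(.16,.2)):
    w=P[y&(P[...,2]>a)&(P[...,2]<b)]
    if len(w):print('hook',a,len(w),w.mean(0).round(4),w.min(0).round(4),w.max(0).round(4))
m=~y&(abs(P[...,0])<.012)&(P[...,2]>.12)&(P[...,2]<.15)
for k in np.arange(-.03,.015,.003):
    w=P[m&(P[...,1]>=k)&(P[...,1]<k+.003)]
    if len(w):print('bar',k.round(3),len(w),np.median(w,0).round(4),np.percentile(w[:,2],90).round(4))
E
```

```text
time: 11.25
ee_pos: [0.6298, -0.072, 0.0927]
tcp_rot: [135.1, -0.0, 68.3]
wrist_force: [0.3, 0.3, -1.4]
opening: 0.0038
grasp_force: 58.7
wrist bail_mid [329.1, 397.9] 0.82
scene hook_seat [201.4, 310.0] 0.17
top bail_mid [356.1, 216.6] 0.61
top hook_seat [221.3, 189.9] 0.66
tcp S [0.0407 0.0279 0.093 ]
bar -0.012 5 [-0.0017 -0.0099  0.1305] 0.1309
bar -0.009 21 [-0.0027 -0.007   0.1331] 0.1346
bar -0.006 54 [-0.0027 -0.0043  0.1366] 0.1393
bar -0.003 69 [-0.0026 -0.0016  0.1383] 0.1395
bar -0.0 70 [-0.0028  0.0014  0.1382] 0.1396
bar 0.003 75 [-0.0026  0.0045  0.1379] 0.1391
bar 0.006 93 [-0.0026  0.0075  0.1366] 0.1383
bar 0.009 85 [-0.0027  0.0106  0.1347] 0.136
bar 0.012 68 [-0.0023  0.0136  0.1342] 0.135
```

View pics/s2.png

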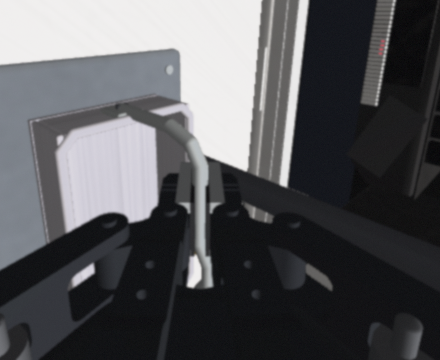

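```bash
python3 - <<'E'
from look import *
for n in('scene','top'):
    c,P=C[n];im=c[0].astype(int)
    y=(im[...,0]-im[...,2]>45)&(abs(P[...,1])<.04)&(abs(P[...,0])<.04)&(P[...,2]>.09)&(P[...,2]<.23);print(n,P[y].round(4).tolist())
    m=~y&(abs(P[...,0])<.015)&(P[...,2]>.12)&(P[...,2]<.15)&(P[...,1]<.016)&(P[...,1]>-.07)
    for k in np.arange(-.07,.015,.005):
        w=P[m&(P[...,1]>=k)&(P[...,1]<k+.005)]
        if len(w):print('bar',k.round(3),len(w),np.median(w,0).round(4))
s=C['scene'][0][0][130:310,260:420];t=C['top'][0][0][150:290,290:430]
save(np.hstack([cv2.resize(s,(400,450),interpolation=cv2.INTER_CUBIC),cv2.resize(t,(400,450),interpolation=cv2.INTER_CUBIC)]),'s3.png')
E
```

```text
wrist bail_mid [329.7, 396.7] 0.67
top bail_mid [356.5, 216.1] 0.77
top hook_seat [353.9, 221.1] 0.47
tcp S [0.0408 0.0279 0.0928]
scene []
top [[0.0099, -0.0004, 0.1741], [0.0077, -0.002, 0.1857], [0.0086, -0.0013, 0.1716], [0.0086, -0.0032, 0.1746], [0.0087, -0.0005, 0.16], [0.0077, -0.0023, 0.1671], [0.0084, -0.0016, 0.1531], [0.0096, -0.0009, 0.1372], [0.0079, -0.0018, 0.1355], [0.0045, -0.002, 0.1075], [0.0061, -0.0042, 0.1046], [0.0023, -0.0009, 0.1037], [0.0027, -0.0029, 0.1062], [-0.0005, -0.0017, 0.1065], [-0.0, -0.0038, 0.1083], [-0.0042, -0.0004, 0.1092], [-0.0028, -0.0026, 0.1068], [-0.0099, -0.0009, 0.1241], [-0.0089, -0.003, 0.1237], [-0.0114, -0.0018, 0.1215], [-0.011, -0.0038, 0.1237]]
bar -0.065 1 [ 0.0015 -0.0602  0.1215]
bar -0.06 5 [ 0.0008 -0.0566  0.1246]
bar -0.055 6 [ 0.0011 -0.0526  0.1304]
bar -0.05 4 [ 0.0011 -0.0475  0.1328]
bar -0.045 6 [ 0.0012 -0.0424  0.1335]
bar -0.04 6 [ 0.0014 -0.0374  0.1332]
bar -0.035 6 [ 0.002  -0.0326  0.1323]
bar -0.03 6 [ 0.0009 -0.0269  0.1338]
bar -0.025 6 [ 0.0019 -0.0219  0.1331]
bar -0.02 6 [ 0.0019 -0.0169  0.1337]
bar -0.015 6 [ 0.0015 -0.0119  0.1358]
bar -0.01 6 [ 0.001  -0.0069  0.1377]
bar -0.005 11 [ 0.0039 -0.0026  0.1387]
bar 0.0 6 [0.002  0.0031 0.1379]
bar 0.005 6 [0.0018 0.0071 0.1343]
bar 0.01 4 [0.0022 0.0121 0.1353]
```

View pics/s3.png

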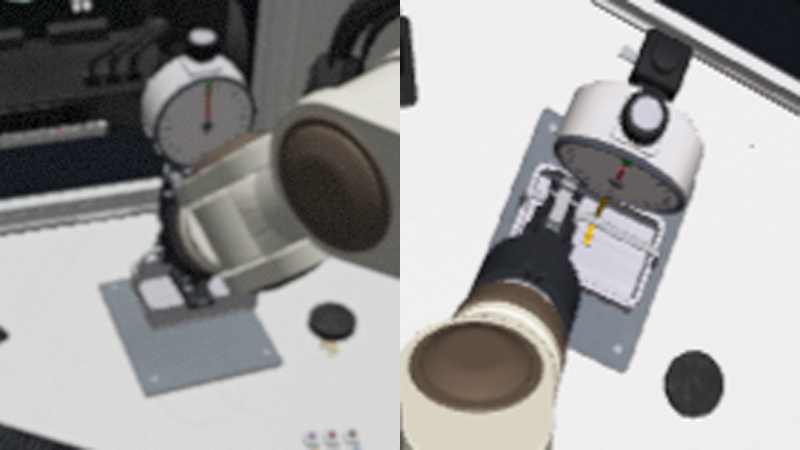

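The top view shows the bar between the hook's tip (590,240) and its shank (602,208), and the kink is lined up. I'll lower the pan.

```bash
python3 -m jog '[{"rotation":[0,0,0],"translation":[0,0,-8],"grip":0},{"rotation":[0,0,0],"translation":[0,0,-16],"grip":0},{"rotation":[0,0,0],"translation":[0,0,-23],"grip":0},{"rotation":[0,0,0],"translation":[0,0,-28],"grip":0},{"rotation":[0,0,0],"translation":[0,0,-31],"grip":0},{"rotation":[0,0,0],"translation":[0,0,-33],"grip":0},{"rotation":[0,0,0],"translation":[0,0,-33],"grip":0}]'
cat > dial.py <<'E'
from fit import *
def ang(n):
    c=C[n][0];T=c[5]
    # intersect pixel with dial plane x_S=-.004 (m); angle clockwise seen from the front (from -x: right is -y)
    def pt(uv):
        r=T[:3,:3]@np.array([(uv[0]-c[3])/c[2],(uv[1]-c[4])/c[2],1]);a=S(T[:3,3]);b=S(T[:3,3]+r)-a
        return a+b*(-.005-a[0])/b[0]
    im=c[0].astype(int);v,u=np.mgrid[:480,:640]
    rr=T[:3,:3]@np.stack([(u-c[3]).ravel()/c[2],(v-c[4]).ravel()/c[2],np.ones(u.size)]);a=S(T[:3,3]);b=S(T[:3,3]+rr.T)-a
    X=(a+b*((-.005-a[0])/b[:,:1])).reshape(480,640,3);y=-X[...,1];z=X[...,2]-.27;rad=np.hypot(y,z)
    for nm,mm,lo,hi in(('green',(im[...,1]-im[...,0]>12)&(im[...,1]-im[...,2]>5),.02,.042),('red',(im[...,0]-im[...,1]>45),.012,.042)):
        w=mm&(rad<hi)&(rad>lo)
        if w.any():print(n,nm,w.sum(),'deg cw',np.degrees(np.arctan2(y[w].mean(),z[w].mean())).round(1),'r',rad[w].mean().round(4))
    for t in('pointer_tip','zero_mark'):
        for m in spotter.mark_of(n,t)[:1]:
            p=pt(m['uv']);print(n,t,round(m['confidence'],2),np.degrees(np.arctan2(-p[1],p[2]-.27)).round(1),p.round(4))
E
python3 - <<'E'
from dial import *
ang('scene');ang('top')
E
```

```text
time: 12.85
ee_pos: [0.6302, -0.0721, 0.0597]
tcp_rot: [135.0, -0.0, 68.3]
wrist_force: [0.4, 0.2, -0.0]
opening: 0.0039
grasp_force: 58.8
wrist bail_mid [331.6, 396.7] 0.58
wrist hook_seat [327.4, 399.5] 0.55
scene hook_seat [323.0, 330.6] 0.43
top bail_mid [354.4, 222.4] 0.94
top hook_seat [354.3, 220.6] 0.39
tcp S [0.0408 0.0279 0.06  ]
scene green 12 deg cw -1.8 r 0.0363
scene red 1 deg cw 26.2 r 0.0252
scene pointer_tip 0.44 19.8 [-0.005  -0.0085  0.2936]
scene zero_mark 0.72 13.9 [-0.005  -0.0065  0.2963]
top red 10 deg cw 26.2 r 0.0277
top pointer_tip 0.59 32.0 [-0.005  -0.0181  0.2988]
top zero_mark 0.84 5.3 [-0.005  -0.0028  0.3005]
```

Pointer at about 26–30° clockwise, so the hook carries the bail. I'll release and retreat along the tool axis.

```bash
python3 -m jog '[{"rotation":[0,0,0],"translation":[0,0,-2],"grip":0},{"rotation":[0,0,0],"translation":[0,0,-3],"grip":0},{"rotation":[0,0,0],"translation":[0,0,-3],"grip":8},{"rotation":[0,0,0],"translation":[0,0,-3],"grip":14},{"rotation":[0,0,0],"translation":[0,0,-3],"grip":30},{"rotation":[0,0,0],"translation":[0,0,-3],"grip":30},{"rotation":[0,0,0],"translation":[0,0,-3],"grip":30},{"rotation":[0,0,0],"translation":[-13,5,11],"grip":30},{"rotation":[0,0,0],"translation":[-32,12,31],"grip":30},{"rotation":[0,0,0],"translation":[-55,21,55],"grip":30},{"rotation":[0,0,0],"translation":[-80,30,80],"grip":30},{"rotation":[0,0,0],"translation":[-110,42,110],"grip":30},{"rotation":[0,0,0],"translation":[-140,54,140],"grip":30},{"rotation":[0,0,0],"translation":[-170,66,170],"grip":30},{"rotation":[0,0,0],"translation":[-195,75,195],"grip":30},{"rotation":[0,0,0],"translation":[-195,75,195],"grip":30},{"rotation":[0,0,0],"translation":[-195,75,195],"grip":30}]'
python3 - <<'E'
from dial import *
for n in C: ang(n)
s=C['scene'][0][0][130:310,260:420]
save(np.hstack([cv2.resize(s,(320,360),interpolation=cv2.INTER_CUBIC),cv2.resize(C['wrist'][0][0],(480,360))]),'r1.png')
E
```

```text
time: 15.2
ee_pos: [0.4466, 0.0119, 0.2597]
tcp_rot: [135.7, 0.4, 67.9]
wrist_force: [0.7, -0.2, -0.8]
opening: 0.0299
grasp_force: 0.0
wrist bail_mid [329.1, 226.6] 0.74
wrist hook_seat [327.2, 228.9] 0.62
scene hook_seat [340.6, 233.8] 0.41
top bail_mid [354.8, 217.9] 0.75
top hook_seat [391.1, 272.0] 0.49
tcp S [-0.1607  0.0372  0.2587]
wrist green 121 deg cw 1.2 r 0.0356
wrist red 96 deg cw 30.6 r 0.0234
wrist pointer_tip 0.72 26.8 [-0.005  -0.0144  0.2986]
wrist zero_mark 0.58 3.9 [-0.005  -0.0021  0.301 ]
scene green 10 deg cw -1.8 r 0.0366
scene pointer_tip 0.61 -177.1 [-0.005   0.013   0.0085]
scene zero_mark 0.72 5.6 [-0.005  -0.003   0.3007]
top red 11 deg cw 25.6 r 0.0281
top pointer_tip 0.63 -179.3 [-0.005   0.0028  0.0498]
top zero_mark 0.78 1.7 [-0.005  -0.0003  0.2785]
```

View pics/r1.png

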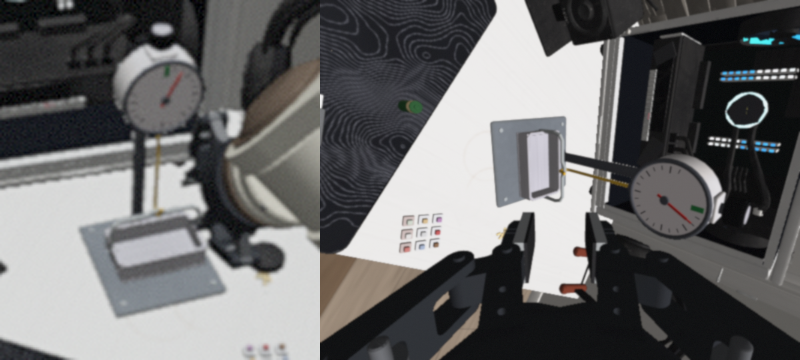

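The scene crop shows the pan hanging level on the hook at (160,235), with the pointer at about 30° and the green mark at the top. Next, the knob.

```bash
python3 - <<'E'
from h import *
delta(np.array([.598,-.090,.367]),lean(-21.6,0))
E
```

```text
rot [16.94 40.92  0.37] tr [ 151.7 -101.1  107.9]
```

```bash
python3 -m jog '[{"rotation":[0,0,0],"translation":[-10,0,40],"grip":50},{"rotation":[3.4,8.2,0],"translation":[-10,0,80],"grip":50},{"rotation":[6,15,0],"translation":[-10,0,108],"grip":50},{"rotation":[9,22,0],"translation":[0,0,130],"grip":50},{"rotation":[12,29,0.2],"translation":[15,-10,130],"grip":50},{"rotation":[15,36,0.3],"translation":[40,-27,130],"grip":50},{"rotation":[17,41,0.4],"translation":[75,-50,130],"grip":50},{"rotation":[17,41,0.4],"translation":[115,-77,125],"grip":50},{"rotation":[17,41,0.4],"translation":[152,-101,108],"grip":50},{"rotation":[17,41,0.4],"translation":[152,-101,108],"grip":50},{"rotation":[17,41,0.4],"translation":[152,-101,108],"grip":50},{"rotation":[17,41,0.4],"translation":[152,-101,108],"grip":50}]'
python3 - <<'E'
from h import *
p0,M0=now()
for n in('wrist','top','scene'):
    c=cam(n);T=c[5];P=cloud(c)
    for m in spotter.mark_of(n,'knob_top')[:1]:
        u,v=m['uv'];r=T[:3,:3]@np.array([(u-c[3])/c[2],(v-c[4])/c[2],1]);print(n,m,(T[:3,3]+(.345-T[2,3])/r[2]*r).round(4))
    m=(abs(P[...,0]-.598)<.03)&(abs(P[...,1]+.09)<.03)&(P[...,2]>.341)&(P[...,2]<.349)&(c[0].max(-1)<110)
    if m.any():print(n,m.sum(),P[m].min(0),P[m].max(0))
    if n=='wrist':
        q=(P-p0)@M0
        m=(abs(q[...,0])<.03)&(abs(q[...,1])<.05)&(abs(q[...,1])>.015)&(q[...,2]<-.02)&(q[...,2]>-.09);print('tips',q[m][:,2].max(),q[m&(q[...,2]>-.05)][:,:].mean(0))
print(p0,readout.get_obs()['tcp_rot'],readout.get_obs()['q'])
E
```

```text
time: 17.15
ee_pos: [0.5988, -0.0903, 0.3656]
tcp_rot: [-179.8, -0.0, 68.4]
wrist_force: [-0.2, 0.9, -0.0]
opening: 0.0501
grasp_force: 0.0
wrist {'uv': [320.7, 260.6], 'confidence': 0.66} [ 0.5973 -0.0909  0.345 ]
wrist 803 [ 0.58283089 -0.10305235  0.34100145] [ 0.61153363 -0.07549746  0.3476086 ]
tips -0.034379171521695416 [ 0.00472647 -0.00183955 -0.04431494]
top {'uv': [352.2, 227.2], 'confidence': 0.25} [ 0.5209 -0.0504  0.345 ]
scene {'uv': [342.4, 143.7], 'confidence': 0.62} [ 0.5975 -0.0935  0.345 ]
scene 30 [ 0.58554631 -0.09906245  0.34121851] [ 0.61379995 -0.07520121  0.34493056]
[ 0.59884972 -0.09029097  0.36557655] [ 1.79959023e+02 -6.70747282e-02  6.84642657e+01] [-8.52044430e+00  2.37196994e+01  5.30230812e+01  1.19248352e+02
  5.61231638e-02  1.03015341e+02]
```

```bash
python3 -m jog '[{"rotation":[0,0,0],"translation":[-1.5,0,-25],"grip":50},{"rotation":[0,0,0],"translation":[-1.5,0,-55],"grip":50},{"rotation":[0,0,0],"translation":[-1.5,0,-75],"grip":50},{"rotation":[0,0,0],"translation":[-1.5,0,-75],"grip":50},{"rotation":[0,0,0],"translation":[-1.5,0,-75],"grip":20},{"rotation":[0,0,0],"translation":[-1.5,0,-75],"grip":20},{"rotation":[0,0,0],"translation":[-1.5,0,-75],"grip":20},{"rotation":[0,0,0],"translation":[-1.5,0,-75],"grip":20},{"rotation":[0,0,0],"translation":[-1.5,0,-75],"grip":20}]' 50
```

```text
time: 18.35
ee_pos: [0.599, -0.0905, 0.2947]
tcp_rot: [179.7, -0.1, 68.4]
wrist_force: [8.4, -3.5, 3.0]
opening: 0.0261
grasp_force: 49.5
```

```bash
python3 -m jog '[{"rotation":[0,0,0],"translation":[1,-0.5,0],"grip":20},{"rotation":[0,0,-5],"translation":[1,-0.5,0],"grip":20},{"rotation":[0,0,-10],"translation":[1,-0.5,0],"grip":20},{"rotation":[0,0,-15],"translation":[1,-0.5,0],"grip":20},{"rotation":[0,0,-20],"translation":[1,-0.5,0],"grip":20},{"rotation":[0,0,-25],"translation":[1,-0.5,0],"grip":20},{"rotation":[0,0,-29],"translation":[1,-0.5,0],"grip":20},{"rotation":[0,0,-29],"translation":[1,-0.5,0],"grip":20},{"rotation":[0,0,-29],"translation":[1,-0.5,0],"grip":20}]'
python3 - <<'E'
from dial import *
for n in C: ang(n)
c=C['scene'][0]
save(cv2.resize(c[0][140:215,300:385],(680,600),interpolation=cv2.INTER_CUBIC),'k1.png')
E
```

```text
time: 19.25
ee_pos: [0.5991, -0.0906, 0.2946]
tcp_rot: [179.9, -0.2, 39.4]
wrist_force: [5.3, -1.4, 5.0]
opening: 0.0262
grasp_force: 49.8
scene bail_mid [338.0, 234.5] 0.59
scene hook_seat [326.1, 329.2] 0.68
top bail_mid [358.2, 218.9] 0.8
tcp S [ 0.0187 -0.0008  0.2946]
scene green 3 deg cw 26.7 r 0.0399
scene pointer_tip 0.51 17.7 [-0.005  -0.0087  0.2974]
scene zero_mark 0.95 28.9 [-0.005  -0.017   0.3009]
```

View pics/k1.png

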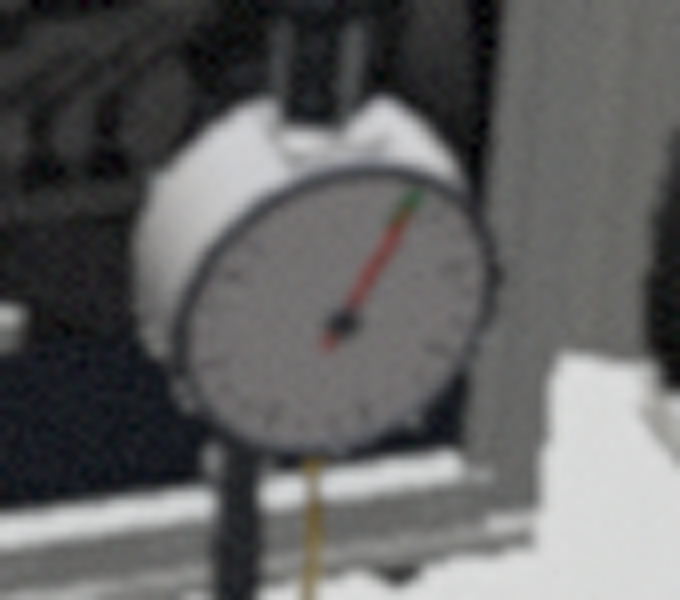

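The scene crop shows the green mark at (407,205) right behind the pointer tip. I'll release, retreat and check with the wrist camera.

```bash
python3 -m jog '[{"rotation":[0,0,0],"translation":[0,0,0],"grip":50},{"rotation":[0,0,0],"translation":[0,0,0],"grip":50},{"rotation":[0,0,0],"translation":[0,0,0],"grip":50},{"rotation":[0,0,0],"translation":[0,0,30],"grip":50},{"rotation":[0,0,0],"translation":[0,0,75],"grip":50},{"rotation":[0,0,0],"translation":[-20,10,110],"grip":50},{"rotation":[0,0,0],"translation":[-55,25,110],"grip":50},{"rotation":[0,0,5],"translation":[-95,40,110],"grip":50},{"rotation":[-3,-8,10],"translation":[-130,60,100],"grip":50},{"rotation":[-6,-15,15],"translation":[-155,75,80],"grip":50},{"rotation":[-9,-22,20],"translation":[-165,90,50],"grip":50},{"rotation":[-13,-29,20],"translation":[-165,100,20],"grip":50},{"rotation":[-16,-36,20],"translation":[-165,100,0],"grip":50},{"rotation":[-16,-41,20],"translation":[-165,100,-20],"grip":50},{"rotation":[-16,-41,20],"translation":[-165,100,-20],"grip":50},{"rotation":[-16,-41,20],"translation":[-165,100,-20],"grip":50},{"rotation":[-16,-41,20],"translation":[-165,100,-20],"grip":50}]'
python3 - <<'E'
from dial import *
for n in C: ang(n)
c,P=C['wrist'];im=c[0].astype(int)
m=(im[...,0]-im[...,1]>45)&(abs(P[...,0]+.005)<.02)&(np.hypot(P[...,1],P[...,2]-.27)<.045)
g=(im[...,1]-im[...,0]>12)&(im[...,1]-im[...,2]>5)&(abs(P[...,0]+.005)<.02)&(np.hypot(P[...,1],P[...,2]-.27)<.045)
print(m.sum(),g.sum(),P[m].mean(0),P[g].mean(0))
v,u=np.nonzero(m|g)
if len(u):
    a,b=int(v.mean()),int(u.mean());w=im[max(0,a-50):a+50,max(0,b-65):b+65].astype(np.uint8);save(cv2.resize(w,None,fx=5,fy=5,interpolation=cv2.INTER_CUBIC),'k2.png')
else: save(im.astype(np.uint8),'k2.png')
E
```

```text
time: 21.7
ee_pos: [0.4582, 0.0209, 0.2801]
tcp_rot: [139.5, -11.7, 64.6]
wrist_force: [-0.7, -0.6, 0.6]
opening: 0.0499
grasp_force: 0.0
wrist bail_mid [334.5, 258.7] 0.76
wrist hook_seat [333.6, 256.4] 0.81
scene bail_mid [334.9, 234.1] 0.62
scene hook_seat [203.7, 309.8] 0.74
top bail_mid [356.5, 217.5] 0.64
top hook_seat [355.3, 221.7] 0.58
tcp S [-0.153   0.0498  0.2832]
wrist green 57 deg cw 27.2 r 0.038
wrist red 106 deg cw 30.0 r 0.0236
wrist pointer_tip 0.62 33.8 [-0.005  -0.0185  0.2977]
wrist zero_mark 0.67 30.8 [-0.005  -0.0161  0.297 ]
scene green 3 deg cw 24.5 r 0.0395
scene pointer_tip 0.47 29.9 [-0.005  -0.0146  0.2955]
scene zero_mark 0.89 40.4 [-0.005  -0.0177  0.2908]
top red 11 deg cw 25.6 r 0.0281
top pointer_tip 0.72 -1.8 [-0.005   0.0043  0.4079]
top zero_mark 0.84 63.9 [-0.005  -0.0119  0.2758]
141 64 [-0.00568382 -0.00899676  0.28629299] [-0.00243152 -0.01886406  0.30291386]
```

```bash
python3 - <<'E'
from look import *
for k in range(2):
    c=cam('wrist');T=c[5];im=c[0].astype(int);v,u=np.mgrid[:480,:640]
    rr=T[:3,:3]@np.stack([(u-c[3]).ravel()/c[2],(v-c[4]).ravel()/c[2],np.ones(u.size)]);a=S(T[:3,3]);b=S(T[:3,3]+rr.T)-a
    X=(a+b*((-.005-a[0])/b[:,:1])).reshape(480,640,3);x=-X[...,1]*1000;z=(X[...,2]-.27)*1000;near=np.hypot(x,z)<46
    red=near&(im[...,0]-im[...,1]>40);g=near&(im[...,1]-im[...,0]>8)&(im[...,1]-im[...,2]>4)
    R_=np.c_[x[red],z[red]].astype(np.float32);vx,vz,x0,z0=cv2.fitLine(R_,cv2.DIST_HUBER,0,.01,.01).ravel()
    if vz<0:vx,vz=-vx,-vz
    print('pointer deg',np.degrees(np.arctan2(vx,vz)),'at',x0,z0)
    dx,dz=x[g]-x0,z[g]-z0;off=dx*vz-dz*vx;al=dx*vx+dz*vz;ar=(R_[:,0]-x0)*vx+(R_[:,1]-z0)*vz
    print('red along',ar.min(),ar.max(),'green n',g.sum(),'off cw mm',np.percentile(off,[0,10,50,90,100]).round(2),'along',al.min(),al.max())
    lo=al<ar.max();print('beside pointer: left',(lo&(off<0)).sum(),'right',(lo&(off>0)).sum(),'beyond tip mean off',off[~lo].mean() if (~lo).any() else None)
    for row in np.arange(int(v[g].min())-1,int(v[g].max())+2):
        cs=range(u[g].min()-2,u[g].max()+3);print(''.join('G' if g[row,q] else 'R' if red[row,q] else '.' for q in cs))if k==0 else 0
E
```

```text
wrist bail_mid [331.7, 258.4] 0.86
wrist hook_seat [328.9, 257.6] 0.78
scene bail_mid [335.9, 236.0] 0.63
top bail_mid [357.2, 218.6] 0.86
top hook_seat [353.1, 220.8] 0.4
tcp S [-0.153   0.0502  0.2824]
pointer deg 28.86462 at 9.051166 15.34126
red along -26.83007 18.765139 green n 77 off cw mm [-4.37 -3.72 -2.09  1.63  2.61] along 12.131215026868167 24.789621713188524
beside pointer: left 24 right 0 beyond tip mean off -0.8010482161703251
...................
..GG...............
R.GGGG.............
RR.GGGGG...........
RRR.GGGGG..........
RRRR..GGGG.........
.RRRRR.GGGGG.......
...RRRR..GGGG......
....RRRR..GGGGG....
......RRR.GGGGGG...
..........GGGGGGG..
.........GGGGGGGG..
........GGGGGGGGG..
.........GGGGGGG...
...........GGGG....
.............GG....
...................
pointer deg 28.766232 at 9.00911 15.374445
red along -26.845078 18.753986 green n 75 off cw mm [-4.3  -3.67 -2.11  1.6   2.48] along 12.12578204511903 24.588611679020126
beside pointer: left 24 right 0 beyond tip mean off -0.7703703458863321
```

```bash
python3 -m jog '[{"rotation":[0,0,0],"translation":[-10,-25,0],"grip":50},{"rotation":[0,0,0],"translation":[-22,-55,0],"grip":50},{"rotation":[0,0,0],"translation":[-34,-88,0],"grip":50},{"rotation":[0,0,0],"translation":[-44,-112,0],"grip":50},{"rotation":[0,0,0],"translation":[-44,-112,0],"grip":50},{"rotation":[0,0,0],"translation":[-44,-112,0],"grip":50}]'
python3 - <<'E'
from look import *
for k in range(2):
    c=cam('wrist');T=c[5];im=c[0].astype(int);v,u=np.mgrid[:480,:640]
    rr=T[:3,:3]@np.stack([(u-c[3]).ravel()/c[2],(v-c[4]).ravel()/c[2],np.ones(u.size)]);a=S(T[:3,3]);b=S(T[:3,3]+rr.T)-a
    X=(a+b*((-.005-a[0])/b[:,:1])).reshape(480,640,3);x=-X[...,1]*1000;z=(X[...,2]-.27)*1000;near=np.hypot(x,z)<46
    red=near&(im[...,0]-im[...,1]>40);g=near&(im[...,1]-im[...,0]>8)&(im[...,1]-im[...,2]>4)
    R_=np.c_[x[red],z[red]].astype(np.float32);vx,vz,x0,z0=cv2.fitLine(R_,cv2.DIST_HUBER,0,.01,.01).ravel()
    if vz<0:vx,vz=-vx,-vz
    print('cam S',a.round(3),'pointer deg',np.degrees(np.arctan2(vx,vz)),'at',x0,z0)
    dx,dz=x[g]-x0,z[g]-z0;off=dx*vz-dz*vx;al=dx*vx+dz*vz
    print('green',g.sum(),'off',np.percentile(off,[0,10,50,90,100]).round(2),'along',al.min(),al.max(),'red max',((R_[:,0]-x0)*vx+(R_[:,1]-z0)*vz).max())
    if g.any() and k==0:
      for row in range(v[g].min()-1,v[g].max()+2):print(''.join('G' if g[row,q] else 'R' if red[row,q] else '.' for q in range(u[g].min()-2,u[g].max()+3)))
E
```

```text
time: 23.6
ee_pos: [0.4438, -0.1004, 0.2955]
tcp_rot: [141.7, -11.3, 63.9]
wrist_force: [-0.4, -0.2, 0.8]
opening: 0.0498
grasp_force: 0.0
wrist bail_mid [291.2, 166.5] 0.97
wrist hook_seat [291.9, 164.5] 0.84
scene bail_mid [336.9, 234.9] 0.63
scene hook_seat [338.8, 231.7] 0.47
top bail_mid [370.1, 209.5] 0.53
top hook_seat [353.4, 221.6] 0.39
tcp S [-0.1224 -0.065   0.2954]
cam S [-0.229 -0.011  0.445] pointer deg 28.739313 at 9.6023245 16.314867
green 110 off [-3.14 -2.54  0.22  2.81  3.37] along 12.486361680749384 24.968438265968047 red max 17.955044
.....................
....GG...............
RRR.GGGG.............
RRRR.GGGGG...........
RRRR...GGGG..........
RRRRRR...GGGGG.......
.RRRRRRR...GGGGGG....
......RRRR.GGGGGGGG..
..GG...RRR.GGGGGGGG..
..GGGG....GGGGGGGGG..
....GGGGGGGGGGGGGGG..
......GGGGGGGGGGGG...
........GGGGGGGGGG...
..........GGGGGGGG...
............GGGGG....
..............GGG....
.....................
cam S [-0.229 -0.011  0.445] pointer deg 28.979572 at 9.753502 16.54255
green 107 off [-3.14 -2.63 -0.06  2.66  3.13] along 11.880840357964185 24.600707499592694 red max 17.109982
```

Seen from straight in front, the mark's edges lie -3.1 and +3.3 mm from the pointer line, so it is centred. Handing in.

```bash
python3 -c "
from workcell import bot;print(bot.job_done())"
```

```text
the job is handed in; nothing more can be done
None
```

The pan hangs free on the scale's hook, the zero mark is centred behind the pointer tip at about 29°, and the job is handed in; the first two grasp tries closed on air, and I didn't re-measure the bystanders at the end.

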